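# Bleed down a dead-weight pressure tester and load the next weight

### The arm

A 7-joint arm with a two-finger parallel gripper is mounted at the origin on the work surface. World frame = base frame: x ahead of the robot, y to its left, z up, the work surface at z = 0. Lengths are in m, angles in rad, forces in N, time in s.
With the tool pointing down it reaches from about 0.4 to 0.85 m from the base axis. Payload 10.4 kg.
Tool frame: the origin (TCP) lies midway between the tips of the shut fingers; the grasp point (between the pads) lies 19 mm behind it; x points along the fingers, z is the direction in which the jaws open and shut, and the axes are right-handed (so a half turn about x gives the same grasp; the last joint's range is limited). The gripper opens to 87 mm and grips with 3 to 60 N. Pads are 19 mm wide; open, the fingers measure 117 mm over their backs; the gripper's body (75 mm by 190 mm) begins 51 mm behind the grasp point.
Start: joints at [-1.211, 0.332, -0.065, 1.46, 0.022, 1.35, -0.088], TCP at [0.233, 0.58, 0.223] pointing down, gripper open.
Joint ranges: [-2.6, 2.6], [-0.5, 2.12], [-1.47, 1.34], [0.16, 2.42], [-1.27, 4.41], [0.06, 2.06], [-2.6, 2.6]. Speed limits (rad/s): [2.22, 2.22, 2.79, 2.79, 3.14, 3.14, 3.14].

### API

Orientations are given as a unit quaternion [x, y, z, w].
In Python, from bench import read_state, camera, camera_params, close_job gives the robot as it stands.
- The arm moves only by the tool arm_command, never from a script. Its argument "targets" is a list of rows, each a list of 7 numbers: the closure in counts, from 0 (fully open) to 255 (shut), then the shift along the tool's x, y, z in mm, then the turn, a rotation vector about the tool's x, y, z in rad. A call has 1 to 10 rows; each row is the pose to reach, as a shift and turn from the pose commanded when the call began, along the tool's axes at that moment; what a row does not reach only later rows make up. A row lasts 1/10 s, in which the tool goes at most 50 mm and 8.59 degrees, less where a joint would pass 70% of its speed; a pose out of reach is approached as far as the arm can. A call with a gripper value outside its range is refused whole. The fingers move at their own pace and stop on an object; "newtons" is the grip in N (left out, the last holds). Time passes only in rows, so rows that repeat a pose let the fingers close. It gives the time, the measured TCP pose, the force and the opening at its end, in the units of the state.
- read_state(): the state, without advancing time (a new reading comes with each control period).
- camera(name): name is "side" or "top"; returns the picture (480x640x3 uint8, red, green, blue); there is no depth.
- camera_params(name): a dict with "intrinsics" (3x3 intrinsics, pixels), "dist" ([k1, k2, p1, p2, k3] as OpenCV has them; the pictures are not rectified), "xyz" and "orientation" of the camera in the world. Camera axes: x right, y down, z forward; pixel columns grow to the right and rows downward; lengths in m; the calibration is good to about 2 mm. A picture is of the moment at which its call begins. camera_params takes no time and is no camera call.
- close_job(): hands the job in, once; it reports no verdict.
The state is a dict: "time": time; "joint_positions": joint angles; "joint_vel": joint speeds; "joint_torque": joint torques, N m; "ee_pos": TCP position; "eef_rot": TCP orientation; "ft_force": force on the tool from outside, world axes, zero at the start; "torque": the same for the moment, N m; "width": finger opening in m.
Only numpy, scipy, OpenCV 4.12 (cv2) and the standard library are available. Lean on these libraries where they do the work, as an engineer would, in place of code of your own. Each camera call takes 0.05 s, during which the arm holds its last target.

### The job

The dead-weight pressure tester stands pumped up, its ram raised under the weights already on it. Crack the release valve (the T-bar) open anticlockwise by less than a quarter turn so that the ram sinks slowly, at a centimetre or two a second, until it is fully down, never pushing it down by hand, and shut the valve again. Only once the ram is down, take the large ring weight (full diameter and thick) from the tray and lower it gently over the spindle until it lies flat on the stack; leave the gauge, its round isolating valve, the other weights and everything else as they are.

Things in the scene. Friction and masses are not known exactly. Their poses are not given: they have to be found in the camera images.
- tester: Fixed pressure tester: blue box 220 mm deep (x), 320 wide (y), grey deck 86 mm above the bench. Origin: centre of underside; x points away from its front (a capstan sticks out there, 185 mm from the origin, up to 95 mm high), y left seen from its front. On deck (x, y mm): ram column (-15, -90), release valve (-65, 25), isolating valve (-60, 118), gauge (55, 100), reservoir 46 high (60, -5).
- valve_bar (a point): Release valve handle: black flat T-bar 56 mm long (its own x axis), 12 mm thick (y), 18 mm high, on a vertical stem. Point: middle of the bar, on the stem's axis, 129 mm above the bench; below the bar 18 mm are free to the brass bonnet. Shut, the bar lies along the tester's x. It takes about 0.15 N m to turn and stays where left.
- release_valve (a joint): Valve angle in rad: 0 is shut (hard stop, the ram holds), growing anticlockwise from above. Depending on the load the ram starts to sink between 0.4 and 0.65 rad and sinks faster the farther it is opened: at 0.85 rad (50 degrees) 8 to 16 mm/s, at 1.2 rad 20 to 28, wide open over 30 mm/s, which is too fast. It stops at once when shut.
- ram (a joint): Height of the ram above its lower stop in m: 0 is fully down, at the start 0.026 to 0.042. The weight carrier rides on it.
- carrier_foot (a point): Steel carrier on the ram: flange 68 mm across, 8 mm thick (underside 22 mm above the deck when down), two ring weights 62 mm across already on it (40 mm together), and above them the bare spindle, 25 mm in diameter, 60 mm long, its top 7 mm tapering to 16 mm. Point: centre of the flange's underside.
- spindle_top (a point): Centre of the spindle's top end, on its axis; 130 mm above the deck (216 mm above the bench) with the ram down.
- stack_top (a point): On the spindle's axis at the top face of the weights already loaded, 60 mm below the spindle's top. The new weight has to lie on this face.
- isolating_valve (a joint): Angle in rad of the isolating valve of the gauge, 0 at the start: a round black hand wheel 44 mm across, 93 mm to the left of the release valve. To be left alone.
- gauge: Pressure gauge on test: dial 100 mm across and 34 mm thick facing the operator, on a post on the deck. Origin: foot of the post, on the deck; the dial's centre is 100 mm and its top 150 mm above that (236 mm above the bench). Not to be knocked.
- weight_tray: Grey tray fixed on the bench, 270 mm long (its x), 150 wide (y), rim 16 mm high, floor 4 mm above the bench. Origin: centre of underside. The three loose ring weights lie flat in one row along its x, 85 mm apart, in any order, so the free room for fingers is across the row.
- large_weight_centre (a point): The weight to load: plain steel ring, outer diameter 62 mm, 24 mm thick, bore 29.5 mm, 0.44 kg. This point is its centre, half-way up; z is its axis.
- thin_weight_centre (a point): Bystander: steel ring of 62 mm outer diameter but only 12 mm thick, bore 29.5 mm. This point is its centre.
- small_weight_centre (a point): Bystander: steel ring of 46 mm outer diameter, 24 mm thick, bore 29.5 mm. This point is its centre.
- oil_bottle_centre (a point): Bystander: white plastic oil bottle, 56 mm across, 130 mm tall, standing behind the tester; this point is half-way up.
Mind the look-alikes: they are no part of the job. Leave any green or orange look-alike of the part that bears large_weight_centre alone.

How it is judged:
On the way, in this order (a step that is already met when the one before it is completed fails the run):
1. the release valve is cracked open, less than a quarter turn, and the ram is sinking (value of joint release_valve between 0.1 and 1.57 rad and velocity of joint ram below -0.002 m/s and value of joint ram above 0.004 m), for 0.2 s.
2. the ram is fully down (value of joint ram below 0.002 m), for 0.3 s.
At the end, for the whole second after the job is handed in: Large weight round the spindle (within 4 mm of its axis), flat on the stack (centre 12 mm above it, within 3 mm; tilt under 0.06 rad), let go, at rest; ram down (under 2 mm), release valve shut (under 0.10 rad), other two weights within 25 mm of their places (horizontal distance between large_weight_centre and spindle_top below 0.004 m and z of large_weight_centre in the frame of stack_top between 0.009 and 0.015 m and angle between large_weight_centre's own z axis and vertical below 0.06 rad and velocity of joint ram between -0.003 and 0.003 m/s and value of joint ram below 0.002 m and value of joint release_valve below 0.1 rad and distance of each of thin_weight_centre, small_weight_centre from where it was at the start of the episode below 0.025 m); the robot touches nothing.
It fails at once if the ram drops faster than 30 mm/s, or the release valve is opened a quarter turn or more (velocity of joint ram below -0.03 m/s or value of joint release_valve above 1.57 rad).
It fails at once if while the ram is up, the robot pushes the weight carrier or the large weight is already taken (value of joint ram above 0.004 m and (contact force between any of the fingers, the arm and ram above 4 N or distance of large_weight_centre from where it was at the start of the episode above 0.025 m)).
It fails at once if the large weight is let fall down the spindle (over 0.45 m/s, a drop of 1 cm) or rammed onto the stack (over 60 N) (contact force between large_weight and ram above 60 N or (horizontal distance between large_weight_centre and spindle_top below 0.01 m and z of large_weight_centre in the frame of stack_top below 0.075 m and linear speed of large_weight above 0.45 m/s)).
It fails at once if the gauge is knocked or the isolating valve turned (contact force between any of the fingers, the arm, large_weight and gauge above 5 N or value of joint isolating_valve above 0.15 rad or value of joint isolating_valve below -0.15 rad).
It fails at once if another weight or the oil bottle is moved (over 25 mm) (distance of any of thin_weight_centre, small_weight_centre, oil_bottle_centre from where it was at the start of the episode above 0.025 m).
It also fails if it takes over 72 s, if anything falls off the work surface, if the arm or the gripper's body presses on something with over 40 N, if the wrist force passes 120 N, or if a joint passes its speed limit or range.

## Working session

There is one attempt and no reset: what is moved stays moved. The work goes in short steps, Python scripts to look and compute and a tool call to move; the robot and the scene stay as the last step left them, time stands still between calls to the robot, and variables do not carry over. Pictures are saved under pics/ and viewed, and the job is handed in when it is done.

Besides the shell and the picture viewer there is one more tool, called after "Call:" as name(argument=value, ...) on one line, values as JSON. arm_command: Moves the arm, as the interface text tells. Its arguments: {"type":"object","properties":{"targets":{"type":"array"},"newtons":{"type":"number"}},"required":["targets"]}

```bash
mkdir -p pics; ls; python3 - <<'E'
from bench import *
import cv2
for n in("side","top"):
    cv2.imwrite(f"pics/{n}0.png",camera(n)[:,:,::-1]); print(camera_params(n))
print(read_state())
E
```

```text
pics
{'intrinsics': array([[504.13839839,   0.        , 330.87042711],
       [  0.        , 504.13839839, 236.85355626],
       [  0.        ,   0.        ,   1.        ]]), 'dist': array([0.01591435, 0.        , 0.        , 0.        , 0.        ]), 'xyz': array([ 0.36022687, -0.7938444 ,  0.75516232]), 'orientation': array([ 0.87923505, -0.16556143,  0.07457061, -0.4404252 ])}
{'intrinsics': array([[598.54765397,   0.        , 324.44424191],
       [  0.        , 598.54765397, 236.66061752],
       [  0.        ,   0.        ,   1.        ]]), 'dist': array([-0.00242751,  0.        ,  0.        ,  0.        ,  0.        ]), 'xyz': array([ 0.45607751, -0.02612422,  1.62195026]), 'orientation': array([-0.70121131,  0.71033571, -0.04691044,  0.03905498])}
{'time': 0.1, 'joint_positions': array([-1.21058067,  0.33281611, -0.06471551,  1.460845  ,  0.021588  ,
        1.34989115, -0.08852586]), 'joint_vel': array([ 1.03690109e-03, -2.46192712e-03,  1.41132076e-05, -1.76253604e-03,
        5.62299521e-04,  9.98420304e-05,  9.45343093e-04]), 'joint_torque': array([ 2.28659475e-03, -6.24542284e+01,  2.52284965e-02, -3.90718102e+01,
       -6.13775477e-02,  3.65936011e-02,  8.74356289e-06]), 'ee_pos': array([0.23332202, 0.57944905, 0.22183478]), 'eef_rot': array([-0.39601122,  0.58635072,  0.39548781,  0.5856256 ]), 'ft_force': array([-0.10862418,  0.22230674, -0.3870549 ]), 'torque': array([ 0.00566161, -0.02283491,  0.0010511 ]), 'width': 0.0871665146333203}
```

View pics/side0.png

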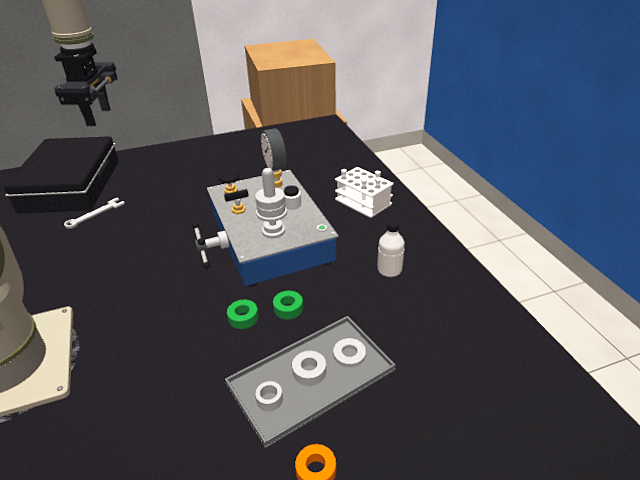

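View pics/top0.png

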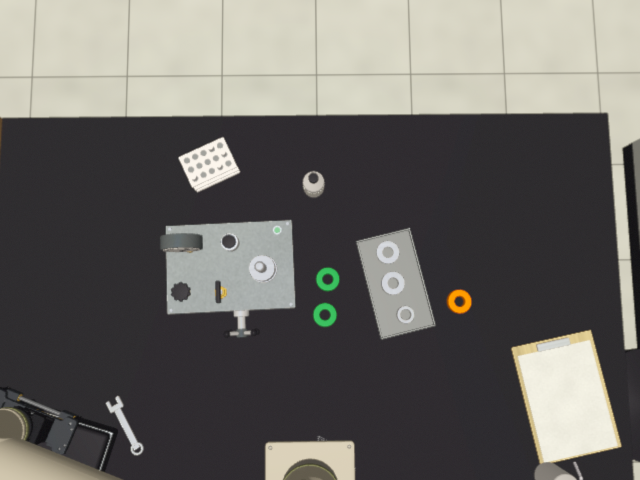

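```bash
python3 - <<'E'
import cv2,numpy as np
s=cv2.imread("pics/side0.png");t=cv2.imread("pics/top0.png")
a=cv2.resize(t[210:345,150:310],None,fx=4,fy=4,interpolation=2);cv2.imwrite("pics/c1.png",a)
b=cv2.resize(t[220:345,345:480],None,fx=4,fy=4,interpolation=2);cv2.imwrite("pics/c2.png",b)
c=cv2.resize(s[120:270,190:345],None,fx=4,fy=4,interpolation=2);cv2.imwrite("pics/c3.png",c)
c=cv2.resize(s[310:445,220:400],None,fx=4,fy=4,interpolation=2);cv2.imwrite("pics/c4.png",c)
E
```

```text
(no output)
```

View pics/c1.png

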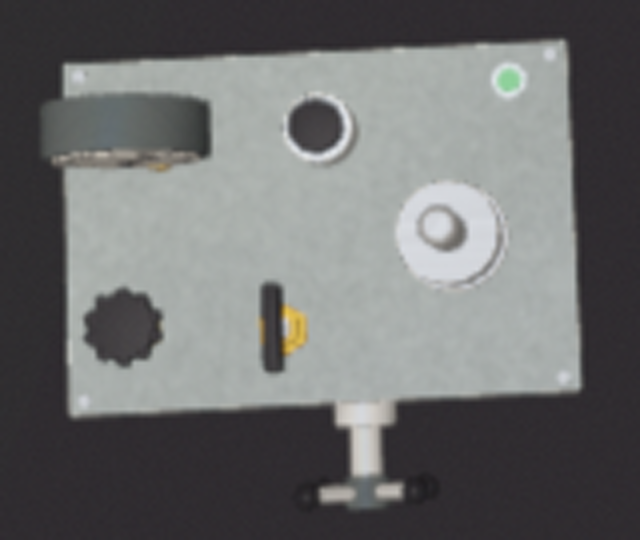

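View pics/c2.png

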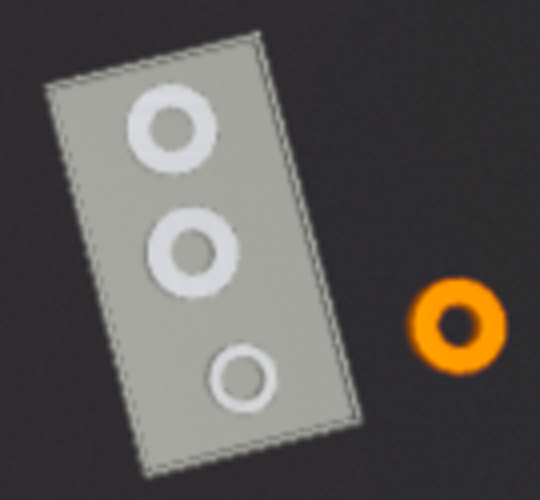

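View pics/c3.png

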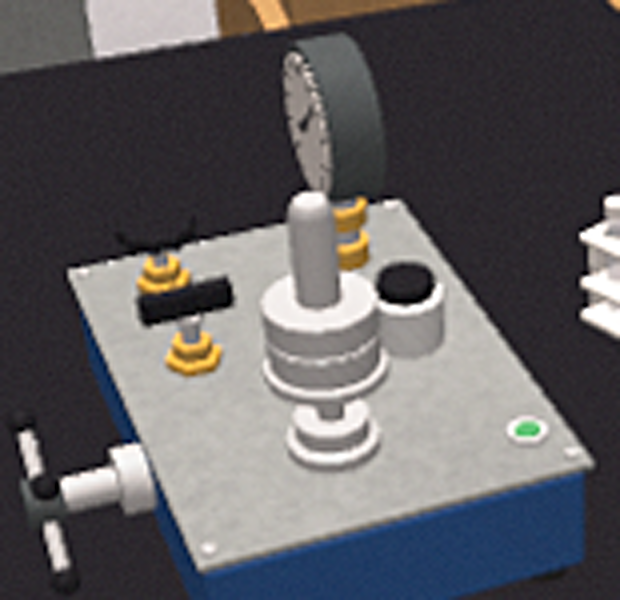

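View pics/c4.png

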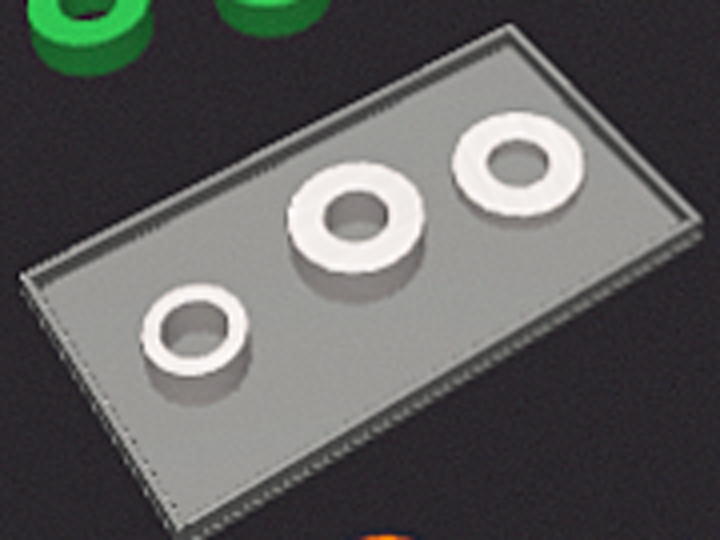

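```bash
cat > h.py <<'E'
import cv2,numpy as np
from scipy.spatial.transform import Rotation as R
from bench import *
def ray(n,px):
    p=camera_params(n);u=cv2.undistortPoints(np.array([[px]],float),p["intrinsics"],p["dist"])[0,0]
    return p["xyz"],R.from_quat(p["orientation"]).apply([u[0],u[1],1])
def plane(n,px,z):
    o,d=ray(n,px);return o+d*(z-o[2])/d[2]
def proj(n,X):
    p=camera_params(n);r=R.from_quat(p["orientation"]).inv()
    X=np.atleast_2d(X);return cv2.projectPoints(r.apply(X-p["xyz"]),np.zeros(3),np.zeros(3),p["intrinsics"],p["dist"])[0][:,0]
def blobs(m,mn=30):
    for c in cv2.findContours(m.astype(np.uint8),cv2.RETR_EXTERNAL,cv2.CHAIN_APPROX_NONE)[0]:
        if cv2.contourArea(c)>mn:
            M=cv2.moments(c);yield c,(M['m10']/M['m00'],M['m01']/M['m00']),cv2.minAreaRect(c),M['m00']
def tool():
    s=read_state();r=R.from_quat(s["eef_rot"]);return s,s["ee_pos"],r
E
python3 - <<'E'
from h import *
t=cv2.imread("pics/top0.png");s=cv2.imread("pics/side0.png")
h=cv2.cvtColor(t,cv2.COLOR_BGR2HSV);g=cv2.cvtColor(t,cv2.COLOR_BGR2GRAY)
def roi(m,x0,y0,x1,y1):
    o=np.zeros_like(m);o[y0:y1,x0:x1]=m[y0:y1,x0:x1];return o
print("rings")
for c,p,r,a in blobs(roi(g>200,355,225,440,340)): print(p,r,a,plane("top",p,.028))
print("tray/deck")
for c,p,r,a in blobs(roi(g>90,355,225,440,345),500):print(r,[plane("top",q,.016)[:2].round(4) for q in cv2.boxPoints(r)])
dk=roi((g>90),155,215,300,318)
for c,p,r,a in blobs(dk,500):
    print(r)
    ap=cv2.approxPolyDP(cv2.convexHull(c),5,True)[:,0];print(ap.tolist(),[plane("top",q,.086)[:2].round(4).tolist() for q in ap.astype(float)])
print("bar")
for c,p,r,a in blobs(roi(g<80,205,275,232,307)):print(p,r,a,plane("top",p,.138))
ss,e,r=tool();print(r.as_matrix().round(3))
gs=cv2.cvtColor(s,cv2.COLOR_BGR2GRAY)
for c,p,r,a in blobs(roi(gs>215,275,330,375,390)|roi(gs>215,240,330,375,410)): print("side",p,r,a,plane("side",p,.028))
E
```

```text
rings
(405.44054054054055, 314.3171171171171) ((405.5, 314.0), (15.0, 16.0), 0.0) 185.0 [ 0.44128456 -0.2566152   0.028     ]
(392.65961448048887, 282.61165961448046) ((392.5, 282.5), (21.0, 21.0), 90.0) 354.5 [ 0.52540917 -0.22505847  0.028     ]
(387.48982558139534, 251.77616279069767) ((387.5, 251.5), (21.0, 21.0), 90.0) 344.0 [ 0.6079817  -0.21345505  0.028     ]
tray/deck
((395.3630065917969, 283.27020263671875), (101.82252502441406, 56.772850036621094), 75.69972229003906) [array([ 0.6396, -0.1285]), array([ 0.676 , -0.2786]), array([ 0.4103, -0.3374]), array([ 0.3756, -0.19  ])]
((228.76287841796875, 270.1001892089844), (95.16285705566406, 129.42921447753906), 87.22978973388672)
[[291, 220], [294, 307], [244, 317], [167, 313], [166, 226]] [[0.6883, 0.0416], [0.4642, 0.0355], [0.4407, 0.1626], [0.4534, 0.358], [0.6765, 0.3646]]
bar
(217.73621103117506, 292.26378896882494) ((218.0, 291.5), (21.0, 4.0), 90.0) 69.5 [0.50252569 0.22108289 0.138     ]
[[-0.    -0.928  0.374]
 [-0.001  0.374  0.928]
 [-1.    -0.    -0.001]]
side (268.18082524271847, 392.0930420711974) ((268.5, 392.5), (21.0, 25.0), 90.0) 412.0 [ 0.43917533 -0.25775589  0.028     ]
side (308.3931240657698, 363.93348281016443) ((308.5, 364.0), (26.0, 33.0), 90.0) 669.0 [ 0.52225207 -0.2264971   0.028     ]
side (349.0608622147084, 350.5928430543815) ((348.5, 350.5), (25.0, 31.0), 90.0) 591.5 [ 0.60194549 -0.22512439  0.028     ]
```

```bash
python3 - <<'E'
from h import *
t=cv2.imread("pics/top0.png");s=cv2.imread("pics/side0.png")
c0=np.array([.5706,.1999,0]);Rz=R.from_euler('z',1.8,degrees=True)
T=lambda x,y,z:c0+Rz.apply([x/1e3,y/1e3,z/1e3])
def draw(n,im,box,name,ups):
    im=im.copy();x0,y0,x1,y1=box
    im=cv2.resize(im[y0:y1,x0:x1],None,fx=5,fy=5,interpolation=2)
    def pt(X,c): 
        q=(proj(n,X)[0]-[x0,y0]+.5)*5;cv2.drawMarker(im,tuple(int(v) for v in q),c,0,10,1)
    def circ(X,r,c):
        a=np.linspace(0,6.28,60);P=X+r*np.c_[np.cos(a),np.sin(a),0*a]
        cv2.polylines(im,[((proj(n,P)-[x0,y0]+.5)*5).astype(np.int32)],True,c,1)
    for x in(-28,28):
        for y in (-6,6): pt(T(-65+x,25+y,138),(0,0,255))
    for z in ups: circ(T(-15,-90,156+z),.031,(0,0,255) if z==ups[0] else (0,200,0)); circ(T(-15,-90,209+z),.0125,(0,0,255)if z==ups[0] else (0,200,0))
    cv2.imwrite(name,im)
draw("side",s,(210,140,330,250),"pics/d1.png",(26,42))
draw("top",t,(200,230,300,320),"pics/d2.png",(26,42))
E
```

```text
(no output)
```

View pics/d1.png

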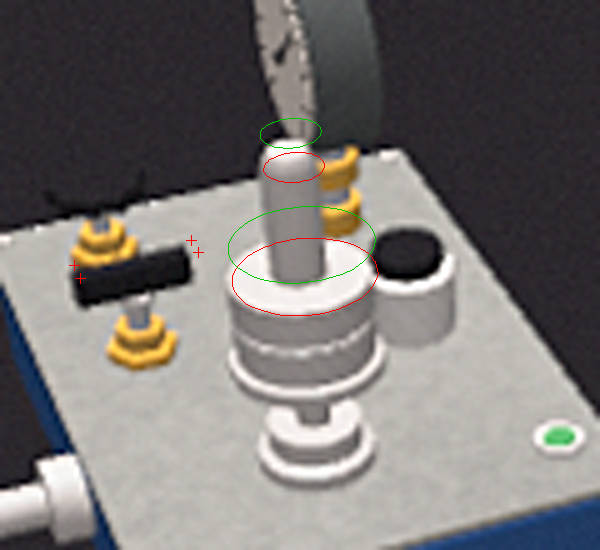

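View pics/d2.png

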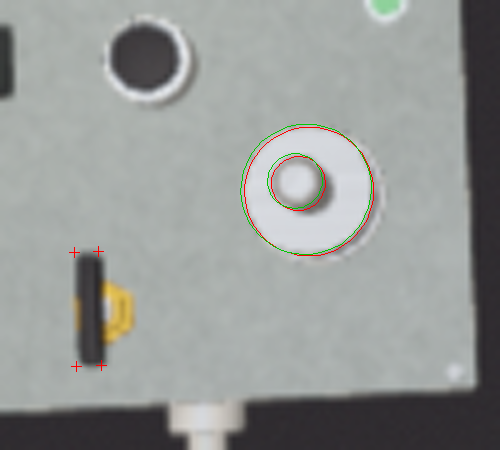

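```bash
cat >> h.py <<'E'
def go(x,y,z,jaw_deg):
    s,e,r=tool();d=r.inv().apply(np.array([x,y,z])-e)*1e3
    m=r.as_matrix(); a=np.radians(jaw_deg)
    zt=np.array([np.cos(a),np.sin(a),0]);xt=np.array([0,0,-1.]);M=np.c_[xt,np.cross(zt,xt),zt]
    rv=(r.inv()*R.from_matrix(M)).as_rotvec()
    print("shift",d.round(1),"rot",rv.round(3),"t",s["time"],"w",round(s["width"],4),"F",s["ft_force"].round(1),"ee",e.round(4),"j",s["joint_positions"].round(2),"jaw",np.degrees(np.arctan2(m[1,2],m[0,2])).round(2))
E
python3 -c "
from h import *
go(.504,.222,.222,91.8)"
```

```text
shift [ 1.000e-01 -3.846e+02 -2.305e+02] rot [-0.414 -0.001 -0.   ] t 0.1 w 0.0872 F [-0.1  0.2 -0.4] ee [0.2333 0.5794 0.2218] j [-1.21  0.33 -0.06  1.46  0.02  1.35 -0.09] jaw 68.07
```

Call:
arm_command(targets=[[170, 0, -20, -12, -0.03, 0, 0], [170, 0, -60, -36, -0.07, 0, 0], [170, 0, -102, -61, -0.12, 0, 0], [170, 0, -144, -86, -0.16, 0, 0], [170, 0, -186, -111, -0.2, 0, 0], [170, 0, -228, -136, -0.25, 0, 0], [170, 0, -270, -161, -0.3, 0, 0], [170, 0, -312, -186, -0.34, 0, 0], [170, 0, -350, -210, -0.38, 0, 0], [170, 0, -384, -230, -0.414, 0, 0]], newtons=50)

```text
time: 1.1
ee_pos: [0.5047, 0.2204, 0.2224]
eef_rot: [0.508, -0.492, -0.508, -0.492]
ft_force: [-0.2, 0.7, -0.1]
width: 0.0295
```

```bash
python3 -c "
from h import *
go(.504,.222,.124,91.8)
cv2.imwrite('pics/t2.png',cv2.resize(camera('top')[200:340,140:320,::-1],None,fx=4,fy=4));cv2.imwrite('pics/s2.png',cv2.resize(camera('side')[60:260,150:350,::-1],None,fx=3,fy=3))
go(.504,.222,.124,91.8)"
```

```text
shift [98.4  0.7  1.6] rot [ 0. -0. -0.] t 1.1 w 0.0295 F [-0.2  0.7 -0.1] ee [0.5047 0.2204 0.2224] j [-0.66  0.17  0.19  1.67 -0.03  1.31  1.13] jaw 91.8
shift [98.3  2.7  5.4] rot [-0.008 -0.002  0.001] t 1.2 w 0.0289 F [-0.8  0.4 -0.1] ee [0.5068 0.2169 0.2223] j [-0.66  0.17  0.2   1.67 -0.03  1.31  1.13] jaw 91.36
```

View pics/t2.png

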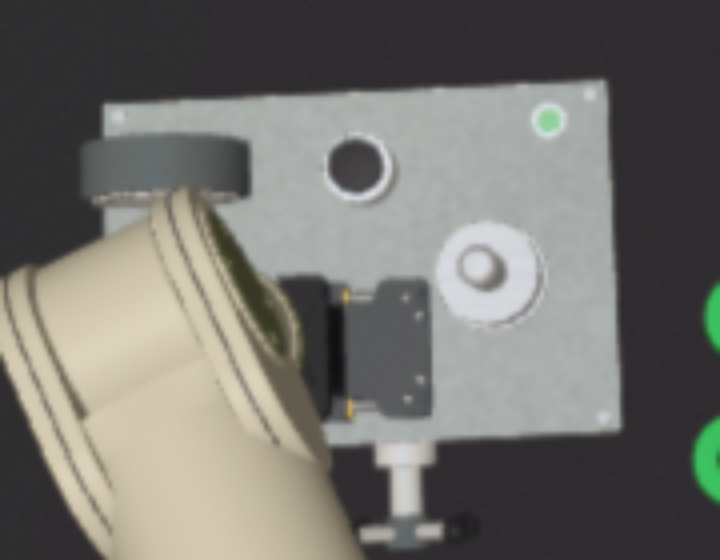

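View pics/s2.png

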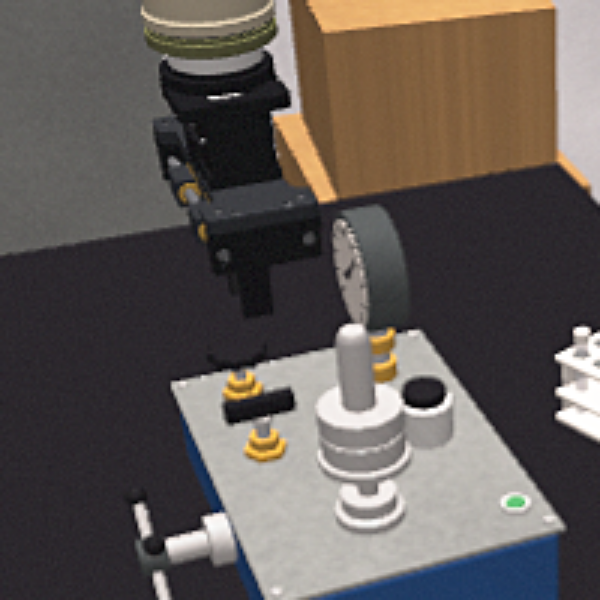

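Call:
arm_command(targets=[[170, 0, 0, 0, 0, 0, 0], [170, 10, 0, 0, 0, 0, 0], [170, 30, 0, 0, 0, 0, 0], [170, 45, 0, 0, 0, 0, 0], [170, 50, 0, 0, 0, 0, 0], [170, 50, 0, 0, 0, 0, 0]])

```text
time: 1.8
ee_pos: [0.5027, 0.2237, 0.1716]
eef_rot: [-0.508, 0.492, 0.508, 0.491]
ft_force: [-1.1, 0.0, 0.6]
width: 0.0289
```

```bash
python3 -c "
from h import *
go(.504,.222,.125,91.8)
cv2.imwrite('pics/s3.png',cv2.resize(camera('side')[110:260,170:320,::-1],None,fx=4,fy=4))
"
```

```text
shift [46.6 -1.3 -1.7] rot [ 0.001 -0.001 -0.002] t 1.8 w 0.0289 F [-1.1  0.   0.6] ee [0.5027 0.2237 0.1716] j [-0.66  0.2   0.19  1.74 -0.04  1.21  1.13] jaw 91.88
```

View pics/s3.png

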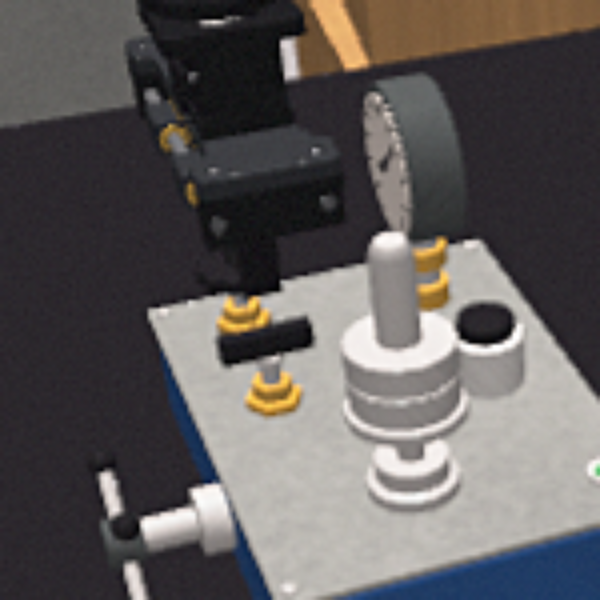

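Call:
arm_command(targets=[[170, 15, 0, -1, 0, 0, 0], [170, 33, 0, -1, 0, 0, 0], [170, 44, 0, -1, 0, 0, 0], [170, 46, 0, -1, 0, 0, 0], [170, 46, 0, -1, 0, 0, 0]])

```text
time: 2.35
ee_pos: [0.5039, 0.2222, 0.127]
eef_rot: [0.508, -0.492, -0.508, -0.492]
ft_force: [0.3, -0.7, 0.7]
width: 0.029
```

```bash
python3 -c "
from h import *
go(.504,.222,.125,91.8)
cv2.imwrite('pics/s4.png',cv2.resize(camera('side')[110:260,170:320,::-1],None,fx=4,fy=4))
"
```

```text
shift [ 2.  -0.1 -0.2] rot [-0.  0.  0.] t 2.35 w 0.029 F [ 0.3 -0.7  0.7] ee [0.5039 0.2222 0.127 ] j [-0.66  0.24  0.18  1.79 -0.05  1.11  1.14] jaw 91.8
```

View pics/s4.png

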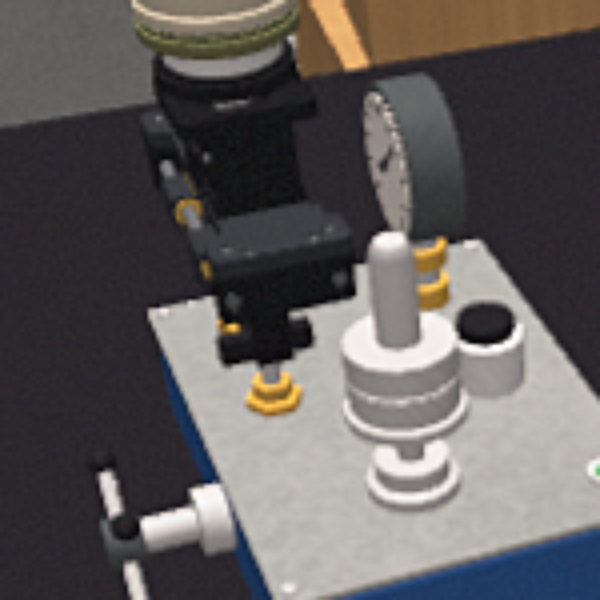

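Call:
arm_command(targets=[[225, 2, 0, 0, 0, 0, 0], [255, 2, 0, 0, 0, 0, 0], [255, 2, 0, 0, 0, 0, 0], [255, 2, 0, 0, 0, 0, 0]], newtons=40)

```text
time: 2.8
ee_pos: [0.5039, 0.2221, 0.1248]
eef_rot: [0.508, -0.492, -0.508, -0.492]
ft_force: [-1.1, -0.6, 1.9]
width: 0.0114
```

```bash
python3 -c "
from h import *
go(.504,.222,.125,91.8)
"
```

```text
shift [-0.2 -0.1 -0.1] rot [-0.  0.  0.] t 2.8 w 0.0114 F [-1.1 -0.6  1.9] ee [0.5039 0.2221 0.1248] j [-0.66  0.24  0.18  1.79 -0.05  1.11  1.14] jaw 91.79
```

Call:
arm_command(targets=[[255, 0, 0, 0, -0.06, 0, 0], [255, 0, 0, 0, -0.14, 0, 0], [255, 0, 0, 0, -0.22, 0, 0], [255, 0, 0, 0, -0.3, 0, 0], [255, 0, 0, 0, -0.38, 0, 0], [255, 0, 0, 0, -0.46, 0, 0], [255, 0, 0, 0, -0.54, 0, 0], [255, 0, 0, 0, -0.62, 0, 0], [255, 0, 0, 0, -0.7, 0, 0], [255, 0, 0, 0, -0.76, 0, 0]])

```text
time: 3.8
ee_pos: [0.5038, 0.2221, 0.1248]
eef_rot: [0.654, -0.268, -0.654, -0.268]
ft_force: [-1.0, 1.2, 1.4]
width: 0.0114
```

```bash
python3 -c "
from h import *
go(.504,.222,.125,91.8)
for i in range(3): cv2.imwrite(f'pics/v{i}.png',cv2.resize(camera('side')[110:260,170:320,::-1],None,fx=4,fy=4))
a=[cv2.imread(f'pics/v{i}.png')[200:520,320:500] for i in (0,2)];cv2.imwrite('pics/v.png',np.hstack(a))
"
```

```text
shift [-0.2 -0.  -0.2] rot [0.763 0.    0.   ] t 3.8 w 0.0114 F [-1.   1.2  1.4] ee [0.5038 0.2221 0.1248] j [-0.58  0.24  0.09  1.79 -0.03  1.11  1.89] jaw 135.5
```

View pics/v2.png

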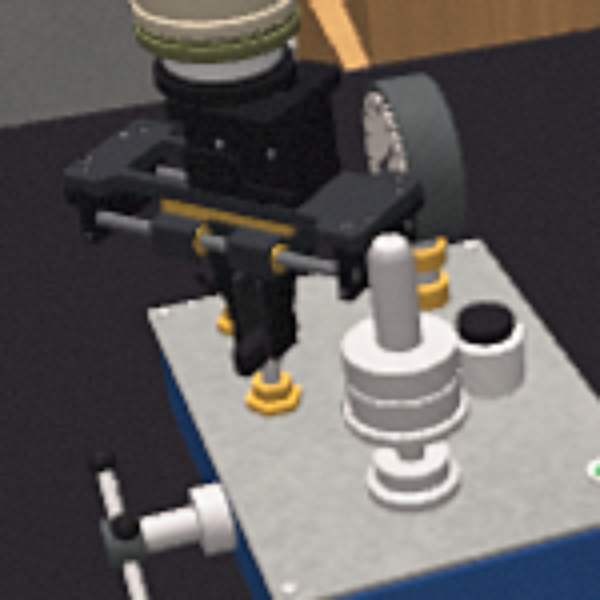

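View pics/v.png

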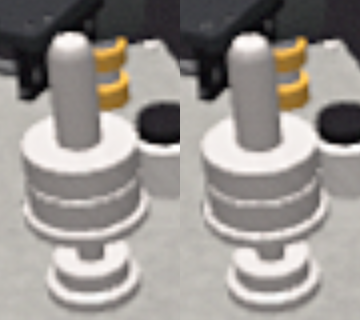

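Call:
arm_command(targets=[[255, 0, 0, 0, -0.05, 0, 0], [255, 0, 0, 0, -0.1, 0, 0], [255, 0, 0, 0, -0.12, 0, 0], [255, 0, 0, 0, -0.12, 0, 0]])

```text
time: 4.35
ee_pos: [0.5039, 0.2221, 0.1248]
eef_rot: [0.669, -0.229, -0.669, -0.23]
ft_force: [-1.7, 0.0, 4.3]
width: 0.0118
```

```bash
cat > ram.py <<'E'
from h import *
import sys
def flange(n=2):
    out=[]
    for i in range(n):
        im=camera('side');t=read_state()["time"];cv2.imwrite(f'pics/r{t:.2f}.png',im[:,:,::-1])
        ref=cv2.imread('pics/side0.png')[165:235,250:290] # carrier region (start)
        tpl=ref[25:55,5:38]
        m=cv2.matchTemplate(im[:,:,::-1].copy()[170:250,245:300],tpl,cv2.TM_CCOEFF_NORMED);_,v,_,l=cv2.minMaxLoc(m)
        y=l[1]
        if 0<y<m.shape[0]-1:
            a,b,c=m[y-1,l[0]],m[y,l[0]],m[y+1,l[0]];y=y+.5*(a-c)/(a-2*b+c)
        out.append((round(t,2),round(170+y-190,2),round(float(v),2)))
    k=proj("side",[[.5575,.109,.182],[.5575,.109,.156]]);print(out,"px/26mm",(k[1]-k[0]).round(1))
flange(int(sys.argv[1]) if len(sys.argv)>1 else 2)
go(.504,.222,.125,91.8)
E
python3 ram.py 3
```

```text
[(4.4, np.float32(2.09), 0.88), (4.45, np.float32(2.35), 0.84), (4.5, np.float32(2.64), 0.84)] px/26mm [ 1.  10.2]
shift [-0.2  0.  -0.2] rot [0.878 0.    0.   ] t 4.5 w 0.0114 F [-1.9  0.5  6.5] ee [0.5038 0.2221 0.1248] j [-0.57  0.24  0.08  1.79 -0.02  1.11  2.  ] jaw 142.13
```

Call:
arm_command(targets=[[255, 0, 0, 0, 0, 0, 0], [255, 0, 0, 0, 0, 0, 0], [255, 0, 0, 0, 0, 0, 0]])

```text
time: 4.8
ee_pos: [0.5039, 0.2221, 0.1248]
eef_rot: [0.669, -0.229, -0.669, -0.229]
ft_force: [-1.8, 0.3, 5.3]
width: 0.0116
```

```bash
python3 ram.py 1; python3 -c "
import cv2,glob,os
f=max(glob.glob('pics/r*.png'),key=os.path.getmtime);cv2.imwrite('pics/z1.png',cv2.resize(cv2.imread(f)[110:260,170:320],None,fx=4,fy=4))"
```

```text
[(4.85, np.float32(4.11), 0.82)] px/26mm [ 1.  10.2]
shift [-0.2  0.  -0.2] rot [0.879 0.    0.   ] t 4.85 w 0.0116 F [-0.6 -1.   5.1] ee [0.5039 0.2221 0.1248] j [-0.57  0.24  0.08  1.79 -0.02  1.11  2.  ] jaw 142.14
```

View pics/z1.png

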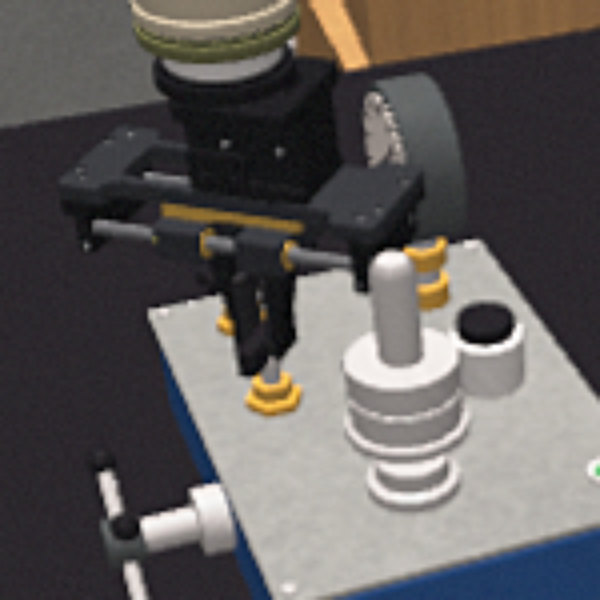

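Ram is sinking at about 11–13 mm/s (the weights have dropped to row ~370 in the crop), nothing else touched. Hold until it's down.

Call:
arm_command(targets=[[255, 0, 0, 0, 0, 0, 0], [255, 0, 0, 0, 0, 0, 0], [255, 0, 0, 0, 0, 0, 0], [255, 0, 0, 0, 0, 0, 0], [255, 0, 0, 0, 0, 0, 0], [255, 0, 0, 0, 0, 0, 0], [255, 0, 0, 0, 0, 0, 0], [255, 0, 0, 0, 0, 0, 0], [255, 0, 0, 0, 0, 0, 0], [255, 0, 0, 0, 0, 0, 0]])

```text
time: 5.85
ee_pos: [0.5038, 0.2222, 0.1248]
eef_rot: [0.669, -0.229, -0.669, -0.229]
ft_force: [-1.5, -0.1, 5.6]
width: 0.0117
```

```bash
python3 ram.py 2
```

```text
[(5.9, np.float32(8.9), 0.9), (5.95, np.float32(9.08), 0.9)] px/26mm [ 1.  10.2]
shift [-0.2  0.  -0.2] rot [0.879 0.    0.   ] t 5.95 w 0.0116 F [-2.  -0.3  5.6] ee [0.5038 0.2221 0.1248] j [-0.57  0.24  0.08  1.79 -0.02  1.11  2.  ] jaw 142.15
```

Call:
arm_command(targets=[[255, 0, 0, 0, 0, 0, 0], [255, 0, 0, 0, 0, 0, 0], [255, 0, 0, 0, 0, 0, 0], [255, 0, 0, 0, 0, 0, 0], [255, 0, 0, 0, 0, 0, 0], [255, 0, 0, 0, 0, 0, 0], [255, 0, 0, 0, 0, 0, 0], [255, 0, 0, 0, 0, 0, 0]])

```text
time: 6.75
ee_pos: [0.5039, 0.2221, 0.1248]
eef_rot: [0.669, -0.229, -0.669, -0.229]
ft_force: [-1.4, 0.1, 5.8]
width: 0.0117
```

```bash
python3 ram.py 2
```

```text
[(6.8, np.float32(10.73), 0.88), (6.85, np.float32(10.73), 0.88)] px/26mm [ 1.  10.2]
shift [-0.2  0.  -0.2] rot [0.879 0.    0.   ] t 6.85 w 0.0117 F [-1.2 -0.3  5.8] ee [0.5038 0.2221 0.1248] j [-0.57  0.24  0.08  1.79 -0.02  1.11  2.  ] jaw 142.15
```

Call:
arm_command(targets=[[255, 0, 0, 0, 0.0, 0, 0], [255, 0, 0, 0, 0.08, 0, 0], [255, 0, 0, 0, 0.18, 0, 0], [255, 0, 0, 0, 0.29, 0, 0], [255, 0, 0, 0, 0.4, 0, 0], [255, 0, 0, 0, 0.51, 0, 0], [255, 0, 0, 0, 0.62, 0, 0], [255, 0, 0, 0, 0.72, 0, 0], [255, 0, 0, 0, 0.81, 0, 0], [255, 0, 0, 0, 0.86, 0, 0]])

```text
time: 7.85
ee_pos: [0.5039, 0.222, 0.1248]
eef_rot: [0.512, -0.488, -0.512, -0.488]
ft_force: [-1.2, -1.0, 4.9]
width: 0.0114
```

Call:
arm_command(targets=[[255, 0, 0, 0, 0.02, 0, 0], [255, 0, 0, 0, 0.04, 0, 0], [255, 0, 0, 0, 0.04, 0, 0]])

```text
time: 8.15
ee_pos: [0.5039, 0.222, 0.1248]
eef_rot: [0.503, -0.497, -0.502, -0.497]
ft_force: [-0.6, -1.4, 5.4]
width: 0.0118
```

```bash
python3 ram.py 1; python3 -c "
import cv2,glob,os
from bench import *
print(read_state()['torque'])
f=max(glob.glob('pics/r*.png'),key=os.path.getmtime);cv2.imwrite('pics/z2.png',cv2.resize(cv2.imread(f)[110:260,170:320],None,fx=4,fy=4))"
```

```text
[(8.2, np.float32(10.73), 0.88)] px/26mm [ 1.  10.2]
shift [-0.2 -0.1 -0. ] rot [-0.02  -0.     0.001] t 8.2 w 0.0114 F [-0.5 -0.4  4.9] ee [0.5039 0.222  0.1248] j [-0.66  0.24  0.19  1.79 -0.05  1.11  1.12] jaw 90.63
[-0.10919454  0.33035698  0.46300873]
```

View pics/z2.png

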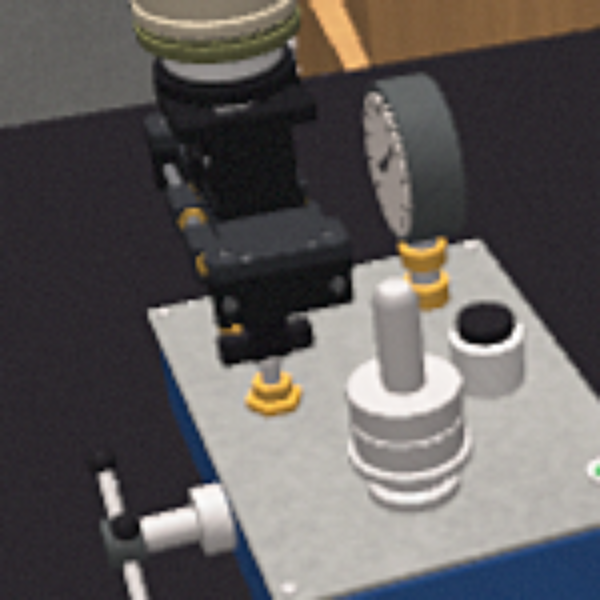

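Call:
arm_command(targets=[[170, 0, 0, 0, 0, 0, 0], [170, 0, 0, 0, 0, 0, 0], [170, -5, 0, 0, 0, 0, 0], [170, -35, 0, 0, 0, 0, 0], [170, -75, 0, 0, 0, 0, 0], [170, -115, 0, 0, 0, 0, 0], [170, -125, 0, 0, 0, 0, 0], [170, -125, 0, 0, 0, 0, 0]])

```text
time: 9.0
ee_pos: [0.5046, 0.2224, 0.2513]
eef_rot: [0.503, -0.496, -0.502, -0.498]
ft_force: [0.0, -0.6, 0.2]
width: 0.0293
```

```bash
python3 -c "
from h import *
go(.524,-.226,.25,103.1)
s=camera('side');t=camera('top')
cv2.imwrite('pics/s5.png',s[:,:,::-1]);cv2.imwrite('pics/s5c.png',cv2.resize(s[110:260,170:320,::-1],None,fx=4,fy=4))
cv2.imwrite('pics/t5.png',t[:,:,::-1])
"
```

```text
shift [   0.6  -14.5 -448.5] rot [-0.218  0.002  0.003] t 9.0 w 0.0293 F [ 0.  -0.6  0.2] ee [0.5046 0.2224 0.2513] j [-0.67  0.15  0.19  1.63 -0.03  1.36  1.11] jaw 90.63
```

View pics/s5c.png

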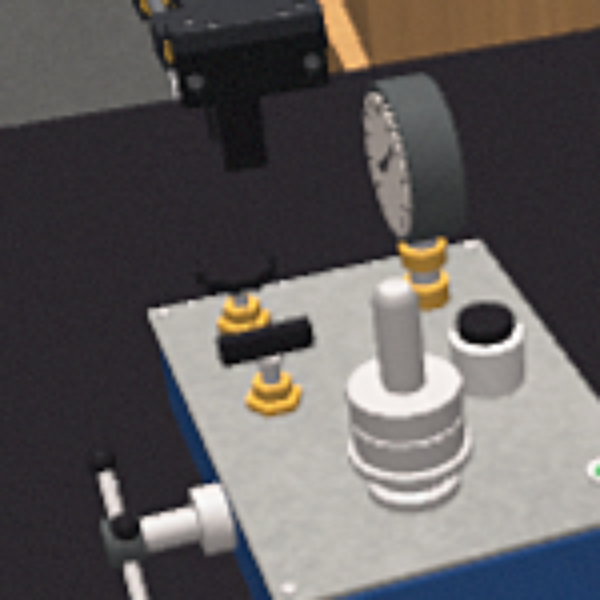

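Call:
arm_command(targets=[[170, 0, 0, -15, 0, 0, 0], [170, 0, -1, -50, -0.02, 0, 0], [170, 0, -3, -95, -0.05, 0, 0], [170, 0, -4, -140, -0.07, 0, 0], [170, 0, -6, -185, -0.09, 0, 0], [120, 0, -7, -230, -0.11, 0, 0], [60, 0, -9, -275, -0.13, 0, 0], [0, 0, -10, -320, -0.16, 0, 0], [0, 0, -12, -365, -0.18, 0, 0], [0, 0, -13, -405, -0.2, 0, 0]])

```text
time: 10.1
ee_pos: [0.5197, -0.1862, 0.2484]
eef_rot: [-0.549, 0.445, 0.55, 0.444]
ft_force: [0.4, 1.1, 1.0]
width: 0.0611
```

Call:
arm_command(targets=[[0, 0, -1, -25, -0.018, 0, 0], [0, 0, -2, -43, -0.018, 0, 0], [0, 0, -2, -43, -0.018, 0, 0], [0, 0, -2, -43, -0.018, 0, 0]])

```text
time: 10.5
ee_pos: [0.5312, -0.2248, 0.2484]
eef_rot: [-0.553, 0.44, 0.554, 0.44]
ft_force: [-1.1, 0.2, -0.3]
width: 0.0858
```

```bash
python3 - <<'E'
from h import *
go(.524,-.226,.25,103.1)
s=camera('side');t=camera('top')
cv2.imwrite('pics/s6.png',s[:,:,::-1]);cv2.imwrite('pics/t6.png',t[:,:,::-1])
# overlay for spindle
c=np.array([.5584,.1094])
def ov(n,im,box,c):
    x0,y0,x1,y1=box;b=cv2.resize(im[y0:y1,x0:x1,::-1],None,fx=6,fy=6,interpolation=2)
    for z,r in((.156,.031),(.209,.0125),(.216,.008)):
        a=np.linspace(0,6.28,60);P=np.c_[c[0]+r*np.cos(a),c[1]+r*np.sin(a),z+0*a]
        cv2.polylines(b,[((proj(n,P)-[x0,y0]+.5)*6).astype(np.int32)],True,(0,0,255),1)
    return b
cv2.imwrite('pics/o6.png',np.hstack([ov("side",s,(240,160,305,250),c),ov("top",t,(235,240,300,330),c)]))
E
```

```text
shift [-1.6  7.3  0.5] rot [-0.001  0.001 -0.002] t 10.5 w 0.0858 F [-1.1  0.2 -0.3] ee [ 0.5312 -0.2248  0.2484] j [-0.15  0.23  0.56  1.58 -0.12  1.37  2.22] jaw 103.05
```

View pics/o6.png

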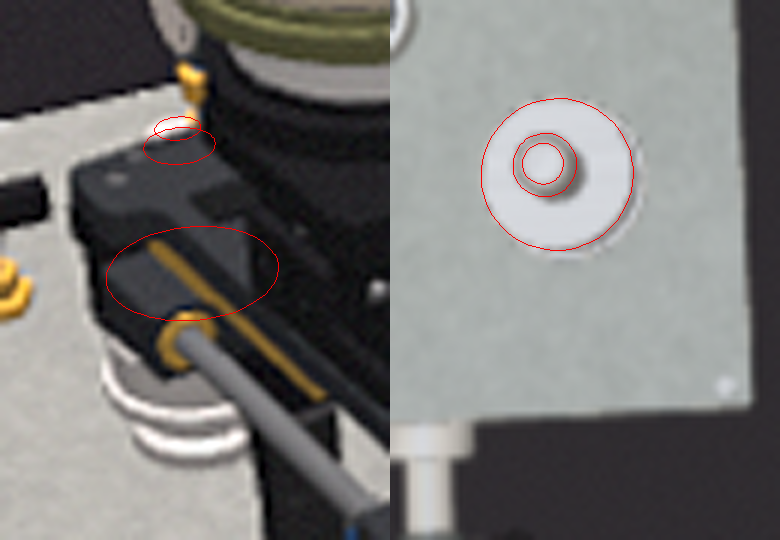

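View pics/s6.png

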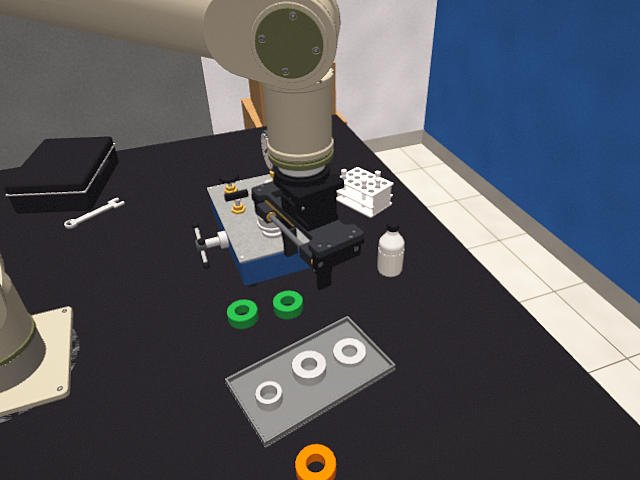

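View pics/t6.png

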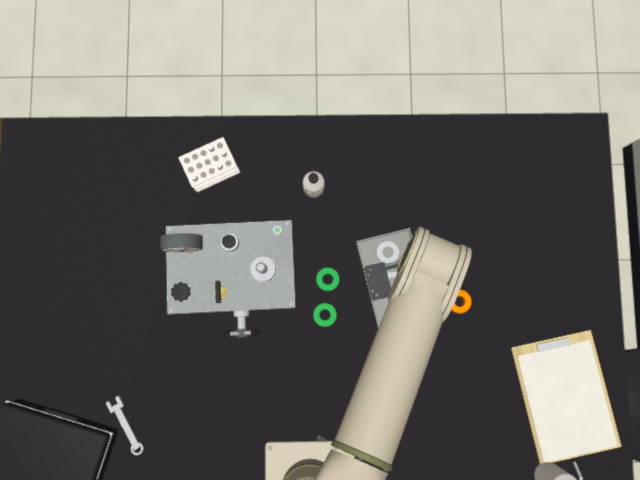

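```bash
python3 - <<'E'
from h import *
s=cv2.imread('pics/s5.png');t=cv2.imread('pics/t6.png')
def big(n,im,box,k):
    x0,y0,x1,y1=box;return cv2.resize(im[y0:y1,x0:x1],None,fx=k,fy=k,interpolation=cv2.INTER_CUBIC)
gt=cv2.cvtColor(t,cv2.COLOR_BGR2GRAY).astype(int);gs=cv2.cvtColor(s,cv2.COLOR_BGR2GRAY).astype(int)
print(gt[255:284,247:279:1].tolist().__str__().replace("], [","\n"))
print()
print(gs[176:216,252:292].tolist().__str__().replace("], [","\n"))
E
```

```text
[[173, 174, 171, 168, 169, 173, 175, 174, 174, 175, 174, 171, 167, 169, 173, 176, 176, 173, 170, 168, 168, 169, 170, 170, 171, 172, 174, 174, 171, 171, 169, 169
173, 174, 173, 172, 169, 173, 175, 176, 176, 175, 178, 174, 160, 171, 189, 196, 191, 184, 174, 175, 162, 173, 173, 171, 172, 173, 173, 172, 170, 170, 169, 169
175, 174, 173, 171, 170, 171, 174, 176, 174, 181, 193, 206, 206, 207, 210, 212, 210, 209, 207, 208, 203, 197, 175, 160, 171, 173, 174, 172, 169, 168, 167, 168
174, 172, 171, 172, 172, 172, 175, 171, 161, 200, 212, 215, 216, 215, 216, 216, 215, 215, 215, 215, 214, 212, 203, 183, 180, 174, 171, 171, 170, 167, 167, 169
170, 170, 170, 173, 174, 174, 173, 178, 204, 214, 217, 217, 216, 216, 216, 216, 216, 216, 216, 216, 216, 215, 213, 206, 192, 185, 160, 166, 170, 168, 169, 169
171, 171, 172, 174, 174, 173, 177, 208, 216, 217, 217, 217, 216, 216, 216, 216, 216, 216, 215, 215, 215, 215, 215, 213, 209, 204, 187, 162, 170, 170, 170, 168
173, 173, 174, 175, 174, 185, 206, 215, 216, 217, 216, 213, 212, 211, 211, 211, 213, 215, 215, 214, 214, 213, 213, 213, 213, 207, 175, 186, 176,
[... 10686 characters left out ...]
3, 244, 245, 250, 243, 236, 211, 171, 150, 120, 113, 114, 113, 103, 136, 186, 193, 190, 193, 194, 191
185, 189, 190, 191, 197, 151, 111, 117, 110, 124, 164, 177, 179, 202, 230, 237, 236, 236, 236, 239, 225, 193, 183, 170, 161, 136, 119, 121, 123, 118, 116, 111, 100, 138, 179, 187, 186, 189, 190, 191
184, 185, 187, 193, 199, 154, 115, 119, 125, 122, 120, 116, 117, 135, 157, 165, 167, 166, 166, 169, 150, 128, 119, 116, 121, 125, 124, 126, 128, 123, 115, 105, 148, 141, 169, 190, 187, 186, 188, 188
184, 185, 183, 189, 193, 161, 117, 111, 120, 126, 126, 126, 126, 129, 126, 123, 126, 126, 125, 127, 126, 129, 129, 128, 130, 129, 127, 126, 124, 124, 116, 130, 183, 137, 166, 192, 189, 188, 189, 190]]
```

```bash
python3 - <<'E'
from h import *
print(plane("top",(262.6,268.5),.156),plane("top",(260.2,266.9),.216))
print(plane("side",(270.7,205.7),.156))
s=cv2.imread('pics/s5.png');g=cv2.cvtColor(s,cv2.COLOR_BGR2GRAY)
print(proj("side",[[.5584,.1094,.216],[.5584,.1094,.156]]))
# large ring on top view + side, both
for n,f in(("top","top0"),("side","side0")):
    g=cv2.cvtColor(cv2.imread(f'pics/{f}.png'),cv2.COLOR_BGR2GRAY);b=(.5238,-.2258)
    for r in(.031,.01475):
        a=np.linspace(0,6.28,80);P=proj(n,np.c_[b[0]+r*np.cos(a),b[1]+r*np.sin(a),.028+0*a]);print(n,r,P.min(0),P.max(0))
    m=(g>195) if n=="top" else (g>215)
    k=np.zeros_like(m);x0,y0,x1,y1=(375,265,412,302) if n=="top" else (288,345,330,385);k[y0:y1,x0:x1]=m[y0:y1,x0:x1]
    ys,xs=np.where(k);print("act outer",xs.min()-.5,ys.min()-.5,xs.max()+.5,ys.max()+.5)
E
```

```text
[0.55850276 0.10886361 0.156     ] [0.55814588 0.10896769 0.216     ]
[0.55577838 0.10716126 0.156     ]
[[269.14027574 180.925849  ]
 [271.59449607 204.9198133 ]]
top 0.031 [381.32358157 271.56849695] [404.58785659 294.91000304]
top 0.01475 [387.42066723 277.66607486] [398.49022856 288.77205574]
act outer 381.5 271.5 403.5 293.5
side 0.031 [291.8381923  349.92706519] [326.29399394 377.60611511]
side 0.01475 [300.88654455 356.89243073] [317.27570039 370.05446871]
act outer 291.5 350.5 325.5 377.5
```

Call:
arm_command(targets=[[0, 0, 0, 0, 0, 0, 0], [0, 20, 0, 0, 0, 0, 0], [0, 60, 0, 0, 0, 0, 0], [0, 105, 0, 0, 0, 0, 0], [0, 140, 0, 0, 0, 0, 0], [0, 160, 0, 0, 0, 0, 0], [0, 165, 0, 0, 0, 0, 0], [0, 165, 0, 0, 0, 0, 0]])

```text
time: 11.4
ee_pos: [0.5322, -0.2239, 0.0845]
eef_rot: [-0.554, 0.439, 0.554, 0.439]
ft_force: [0.5, 0.5, 0.5]
width: 0.087
```

```bash
python3 - <<'E'
from h import *
go(.5245,-.2255,.009,103.1)
s=camera('side')
cv2.imwrite('pics/s7.png',cv2.resize(s[230:440,200:410,::-1],None,fx=3,fy=3))
E
```

```text
shift [75.5  7.8  0.2] rot [ 0.001  0.    -0.001] t 11.4 w 0.087 F [0.5 0.5 0.5] ee [ 0.5322 -0.2239  0.0845] j [-0.11  0.37  0.52  1.77 -0.21  1.05  2.29] jaw 103.17
```

View pics/s7.png

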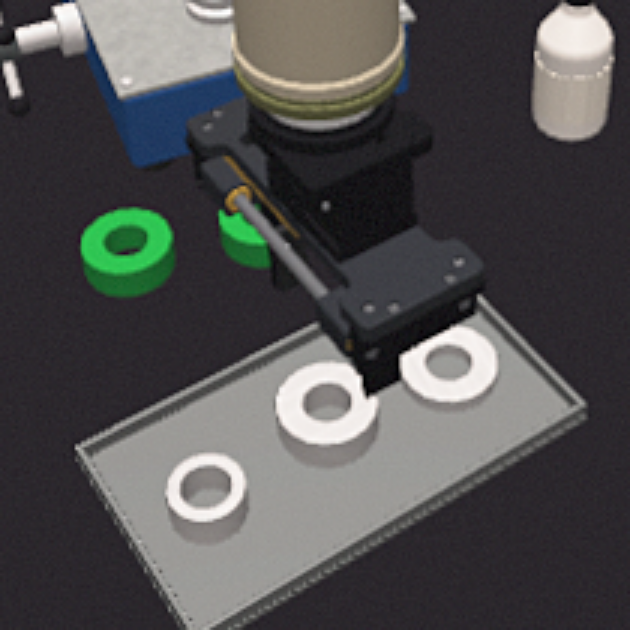

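Call:
arm_command(targets=[[0, 0, 4, 0, 0, 0, 0], [0, 15, 8, 0, 0, 0, 0], [0, 45, 8, 0, 0, 0, 0], [0, 65, 8, 0, 0, 0, 0], [0, 73, 8, 0, 0, 0, 0], [0, 75, 8, 0, 0, 0, 0], [0, 75, 8, 0, 0, 0, 0]])

```text
time: 12.15
ee_pos: [0.5251, -0.2266, 0.0106]
eef_rot: [0.554, -0.439, -0.553, -0.44]
ft_force: [-0.5, 0.1, 0.4]
width: 0.0871
```

```bash
python3 - <<'E'
from h import *
go(.5245,-.2255,.009,103.1)
s=camera('side')
cv2.imwrite('pics/s8.png',cv2.resize(s[230:440,200:410,::-1],None,fx=3,fy=3))
E
```

```text
shift [1.6 0.4 1.2] rot [ 0.001 -0.001  0.001] t 12.15 w 0.0871 F [-0.5  0.1  0.4] ee [ 0.5251 -0.2266  0.0106] j [-0.07  0.46  0.49  1.84 -0.27  0.91  2.34] jaw 103.13
```

View pics/s8.png

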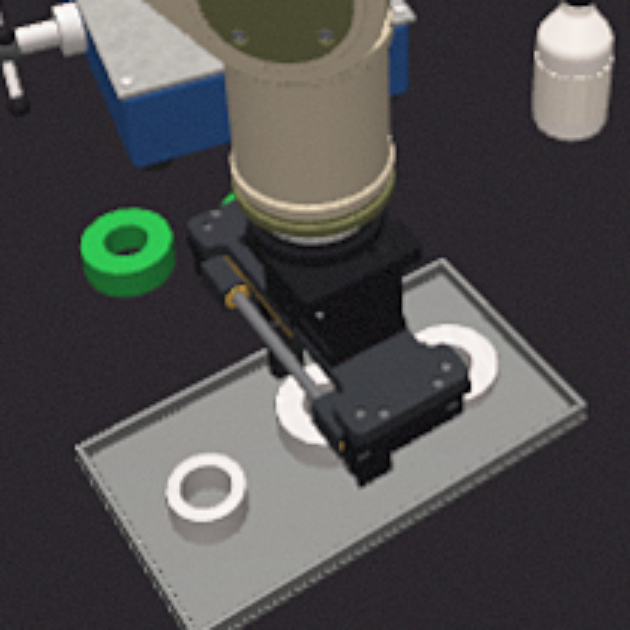

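Call:
arm_command(targets=[[60, 0, 0, 0, 0, 0, 0], [120, 0, 0, 0, 0, 0, 0], [180, 0, 0, 0, 0, 0, 0], [255, 0, 0, 0, 0, 0, 0], [255, 0, 0, 0, 0, 0, 0], [255, 0, 0, 0, 0, 0, 0]], newtons=30)

```text
time: 12.8
ee_pos: [0.5246, -0.2262, 0.0097]
eef_rot: [-0.554, 0.439, 0.554, 0.44]
ft_force: [-0.3, 0.3, 2.9]
width: 0.06
```

Call:
arm_command(targets=[[255, -5, 0, 0, 0, 0, 0], [255, -20, 0, 0, 0, 0, 0], [255, -50, 0, 0, 0, 0, 0], [255, -90, 0, 0, 0, 0, 0], [255, -135, 0, 0, 0, 0, 0], [255, -180, 0, 0, 0, 0, 0], [255, -220, 0, 0, 0, 0, 0], [255, -235, 0, 0, 0, 0, 0], [255, -240, 0, 0, 0, 0, 0]])

```text
time: 13.7
ee_pos: [0.5248, -0.2265, 0.2512]
eef_rot: [0.555, -0.439, -0.553, -0.44]
ft_force: [-0.2, -0.3, -6.2]
width: 0.0602
```

```bash
python3 - <<'E'
from h import *
go(.558,.1085,.25,91.8)
s=camera('side')
cv2.imwrite('pics/s9.png',s[:,:,::-1])
E
```

```text
shift [   1.2 -108.4  318.8] rot [ 0.198 -0.001  0.003] t 13.7 w 0.0602 F [-0.2 -0.3 -6.2] ee [ 0.5248 -0.2265  0.2512] j [-0.15  0.21  0.57  1.59 -0.11  1.37  2.22] jaw 103.12
```

View pics/s9.png

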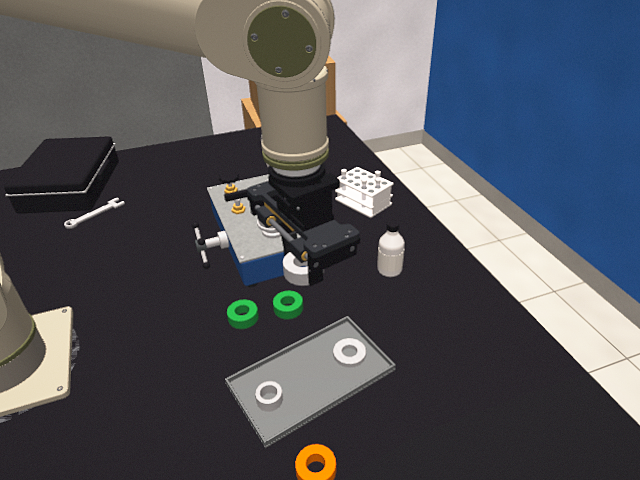

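```bash
python3 - <<'E'
from h import *
go(.558,.1085,.25,142)
E
```

```text
shift [ 3.000e-01 -1.087e+02  3.184e+02] rot [-0.678 -0.     0.001] t 13.75 w 0.0603 F [-0.2 -1.  -4.6] ee [ 0.5245 -0.2263  0.2502] j [-0.15  0.21  0.56  1.59 -0.11  1.37  2.22] jaw 103.13
```

Call:
arm_command(targets=[[255, 0, -6, 17, 0, 0, 0], [255, 0, -18, 52, 0, 0, 0], [255, 0, -32, 95, -0.03, 0, 0], [255, 0, -47, 138, -0.08, 0, 0], [255, 0, -62, 181, -0.14, 0, 0], [255, 0, -76, 224, -0.2, 0, 0], [255, 0, -90, 265, -0.26, 0, 0], [255, 0, -102, 298, -0.33, 0, 0], [255, 0, -107, 314, -0.4, 0, 0], [255, 0, -109, 318, -0.435, 0, 0]])

```text
time: 14.75
ee_pos: [0.5571, 0.1109, 0.2467]
eef_rot: [-0.635, 0.308, 0.638, 0.307]
ft_force: [0.1, -0.4, -4.3]
width: 0.06
```

Call:
arm_command(targets=[[255, 0, 0, 0, 0, 0, 0], [255, 0, 0, 0, 0, 0, 0]])

```text
time: 14.95
ee_pos: [0.5581, 0.1063, 0.2486]
eef_rot: [-0.635, 0.311, 0.635, 0.31]
ft_force: [0.4, -0.1, -3.8]
width: 0.0603
```

```bash
python3 - <<'E'
from h import *
go(.558,.1085,.25,128)
s=camera('side');t=camera('top')
cv2.imwrite('pics/s10.png',cv2.resize(s[130:260,200:340,::-1],None,fx=5,fy=4.6,interpolation=2));cv2.imwrite('pics/t10.png',t[:,:,::-1]);cv2.imwrite('pics/s10f.png',s[:,:,::-1])
E
```

```text
shift [-1.4 -1.2  1.8] rot [-0.003  0.    -0.002] t 14.95 w 0.0603 F [ 0.4 -0.1 -3.8] ee [0.5581 0.1063 0.2486] j [-0.52  0.19  0.29  1.59 -0.06  1.37  2.01] jaw 127.85
```

View pics/s10.png

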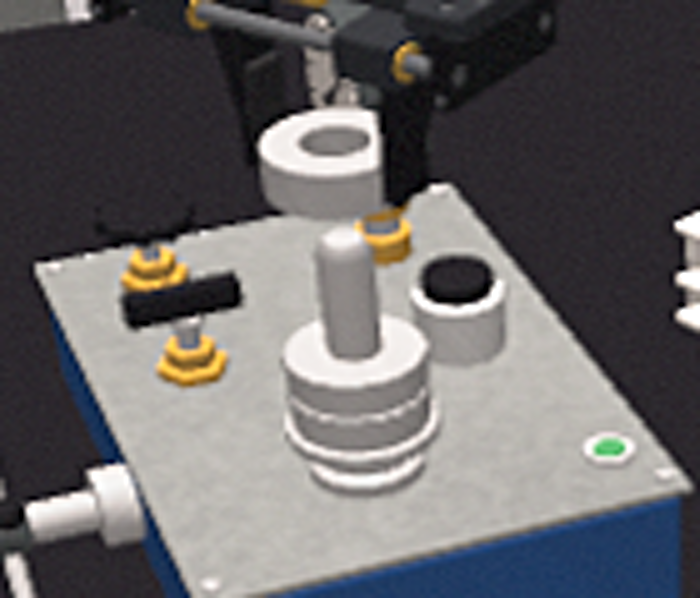

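View pics/t10.png

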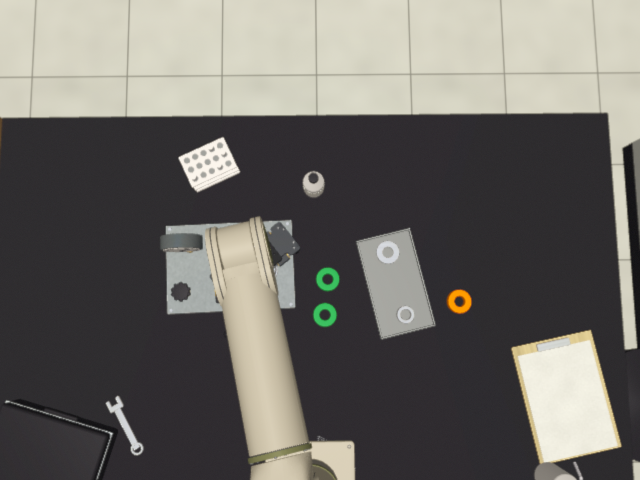

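```bash
python3 - <<'E'
from h import *
go(.558,.1085,.25,128)
s=cv2.imread('pics/s10f.png')
# overlays: ring drawn at candidate centre for z top .267 ; spindle candidate
def ov(c,sp,zt,name):
    x0,y0=240,140;b=cv2.resize(s[140:225,240:310],None,fx=8,fy=7,interpolation=2)
    for cc,z,r,col in((c,zt,.031,(0,0,255)),(c,zt,.01475,(0,0,255)),(c,zt-.024,.031,(255,0,0)),(sp,.209,.0125,(0,160,0)),(sp,.216,.008,(0,160,0)),(sp,.156,.031,(0,160,0))):
        a=np.linspace(0,6.28,80);P=proj("side",np.c_[cc[0]+r*np.cos(a),cc[1]+r*np.sin(a),z+0*a])
        cv2.polylines(b,[((P-[x0,y0]+.5)*[8,7]).astype(np.int32)],True,col,1)
    cv2.imwrite(name,b)
print(plane("side",(267,160.65),.267), plane("side",(268.6,181.5),.216))
ov((.558,.1066),(.5575,.108),.267,'pics/o10.png')
E
```

```text
shift [-0.7 -1.   1.9] rot [-0.002 -0.    -0.001] t 15.05 w 0.0602 F [-0.7 -0.5 -4.2] ee [0.5584 0.1064 0.2493] j [-0.52  0.19  0.29  1.59 -0.06  1.37  2.01] jaw 127.86
[0.55694076 0.10333861 0.267     ] [0.55672812 0.10755516 0.216     ]
```

View pics/o10.png

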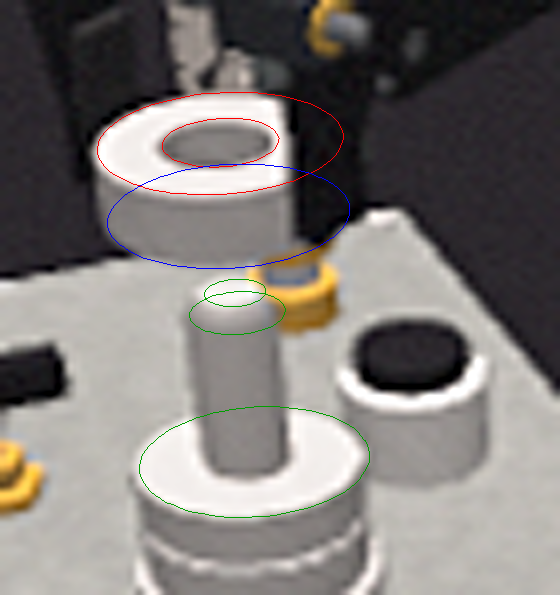

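Call:
arm_command(targets=[[255, 0, -1, 2, 0, 0, 0], [255, 8, -1, 2, 0, 0, 0], [255, 16, -1, 2, 0, 0, 0], [255, 22, -1, 2, 0, 0, 0], [255, 25, -1, 2, 0, 0, 0], [255, 28, -1, 2, 0, 0, 0], [255, 31, -1, 2, 0, 0, 0], [255, 34, -1, 2, 0, 0, 0], [255, 34, -1, 2, 0, 0, 0]])

```text
time: 15.95
ee_pos: [0.5578, 0.1104, 0.2151]
eef_rot: [-0.636, 0.31, 0.636, 0.31]
ft_force: [-0.0, 0.4, -4.1]
width: 0.06
```

```bash
python3 - <<'E'
from h import *
go(.5577,.1086,.162,128)
s=camera('side')
cv2.imwrite('pics/s11.png',cv2.resize(s[140:225,240:310,::-1],None,fx=8,fy=7,interpolation=2))
E
```

```text
shift [53.1  1.1 -1.3] rot [ 0.001  0.    -0.   ] t 15.95 w 0.06 F [-0.   0.4 -4.1] ee [0.5578 0.1104 0.2151] j [-0.52  0.21  0.29  1.64 -0.06  1.3   2.01] jaw 128.06
```

View pics/s11.png

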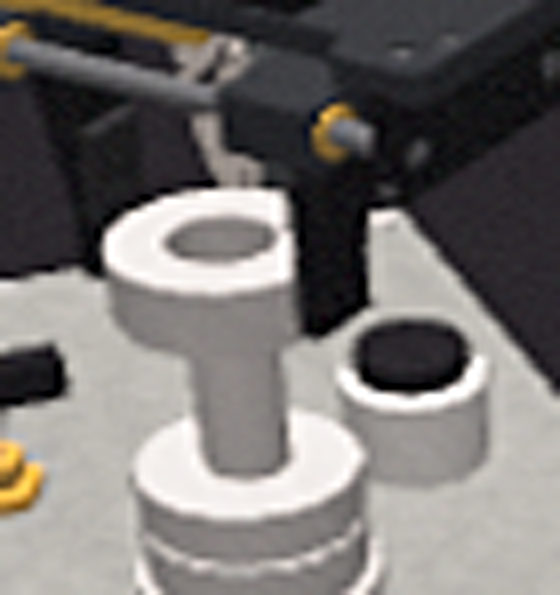

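Call:
arm_command(targets=[[255, 0, 1, -1.3, 0, 0, 0], [255, 1, 1, -1.3, 0, 0, 0], [255, 4, 1, -1.3, 0, 0, 0], [255, 7, 1, -1.3, 0, 0, 0], [255, 10, 1, -1.3, 0, 0, 0], [255, 10, 1, -1.3, 0, 0, 0]])

```text
time: 16.6
ee_pos: [0.5576, 0.1087, 0.2049]
eef_rot: [-0.635, 0.31, 0.636, 0.309]
ft_force: [-0.2, -0.4, -4.3]
width: 0.0598
```

```bash
python3 - <<'E'
from h import *
go(.5577,.1086,.162,128)
E
```

```text
shift [42.9 -0.  -0.1] rot [ 0.001  0.    -0.001] t 16.6 w 0.0598 F [-0.2 -0.4 -4.3] ee [0.5576 0.1087 0.2049] j [-0.52  0.22  0.29  1.66 -0.06  1.28  2.01] jaw 128.06
```

Bottom of the ring is now below the taper with no contact force. Continue.

Call:
arm_command(targets=[[255, 4, 0, 0, 0, 0, 0], [255, 9, 0, 0, 0, 0, 0], [255, 14, 0, 0, 0, 0, 0], [255, 19, 0, 0, 0, 0, 0], [255, 24, 0, 0, 0, 0, 0], [255, 29, 0, 0, 0, 0, 0], [255, 33, 0, 0, 0, 0, 0], [255, 36, 0, 0, 0, 0, 0], [255, 37, 0, 0, 0, 0, 0], [255, 37, 0, 0, 0, 0, 0]])

```text
time: 17.6
ee_pos: [0.5579, 0.1087, 0.1685]
eef_rot: [-0.636, 0.31, 0.636, 0.31]
ft_force: [0.0, 0.2, -3.4]
width: 0.0601
```

```bash
python3 - <<'E'
from h import *
go(.5577,.1086,.162,128)
s=camera('side')
cv2.imwrite('pics/s12.png',cv2.resize(s[140:225,240:310,::-1],None,fx=8,fy=7,interpolation=2))
E
```

```text
shift [6.5 0.3 0.1] rot [ 0.001  0.    -0.   ] t 17.6 w 0.0601 F [ 0.   0.2 -3.4] ee [0.5579 0.1087 0.1685] j [-0.52  0.24  0.29  1.7  -0.07  1.21  2.02] jaw 128.05
```

View pics/s12.png

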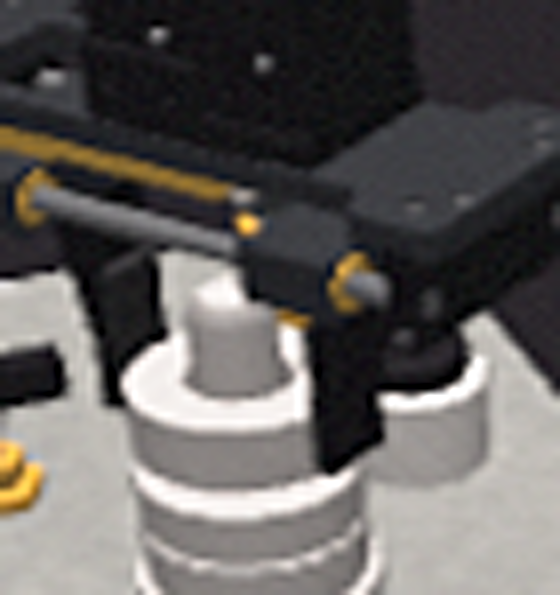

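Call:
arm_command(targets=[[255, 1, 0, 0, 0, 0, 0], [255, 2, 0, 0, 0, 0, 0], [255, 3, 0, 0, 0, 0, 0], [255, 4, 0, 0, 0, 0, 0], [255, 5, 0, 0, 0, 0, 0], [255, 5, 0, 0, 0, 0, 0]])

```text
time: 18.25
ee_pos: [0.5579, 0.1087, 0.1633]
eef_rot: [-0.636, 0.31, 0.636, 0.31]
ft_force: [1.1, 0.6, -4.0]
width: 0.0602
```

Call:
arm_command(targets=[[255, 0.5, 0, 0, 0, 0, 0], [255, 1, 0, 0, 0, 0, 0], [255, 1, 0, 0, 0, 0, 0]])

```text
time: 18.55
ee_pos: [0.5579, 0.1087, 0.1625]
eef_rot: [-0.636, 0.31, 0.636, 0.31]
ft_force: [-0.9, 0.2, -4.5]
width: 0.0602
```

Call:
arm_command(targets=[[255, 0.5, 0, 0, 0, 0, 0], [255, 1, 0, 0, 0, 0, 0], [255, 1, 0, 0, 0, 0, 0]])

```text
time: 18.85
ee_pos: [0.558, 0.1087, 0.1617]
eef_rot: [0.636, -0.31, -0.636, -0.31]
ft_force: [-1.1, -0.4, -2.0]
width: 0.0602
```

```bash
python3 - <<'E'
from h import *
go(.5577,.1086,.162,128)
s=camera('side')
cv2.imwrite('pics/s13.png',cv2.resize(s[140:225,240:310,::-1],None,fx=8,fy=7,interpolation=2))
E
```

```text
shift [-0.3  0.3  0.1] rot [0.001 0.    0.   ] t 18.85 w 0.0602 F [-1.1 -0.4 -2. ] ee [0.558  0.1087 0.1617] j [-0.52  0.25  0.29  1.71 -0.08  1.19  2.02] jaw 128.05
```

View pics/s13.png

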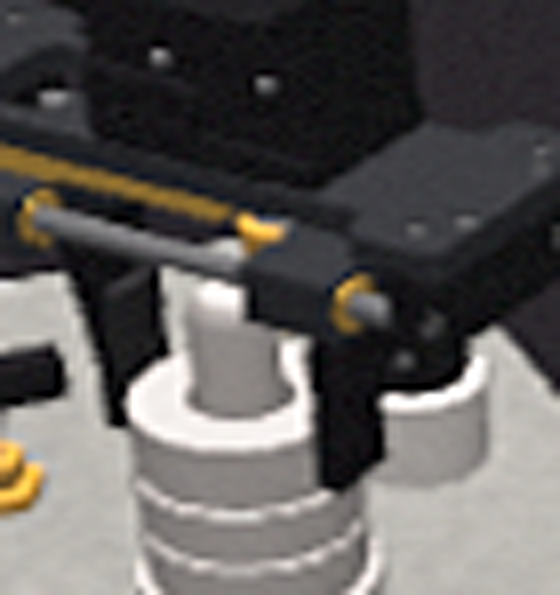

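Call:
arm_command(targets=[[255, 0.7, 0, 0, 0, 0, 0], [255, 0.7, 0, 0, 0, 0, 0]])

```text
time: 19.1
ee_pos: [0.558, 0.1088, 0.1616]
eef_rot: [0.636, -0.309, -0.636, -0.31]
ft_force: [-3.3, 0.5, 6.0]
width: 0.0605
```

```bash
python3 - <<'E'
from h import *
go(.5577,.1086,.162,128)
E
```

```text
shift [-0.4  0.4  0. ] rot [0.001 0.    0.001] t 19.1 w 0.0605 F [-3.3  0.5  6. ] ee [0.558  0.1088 0.1616] j [-0.52  0.25  0.29  1.71 -0.08  1.19  2.02] jaw 128.05
```

Seated (force changed from −4 to +6 N). Release.

Call:
arm_command(targets=[[60, 0, 0, 0, 0, 0, 0], [35, 0, 0, 0, 0, 0, 0], [20, 0, 0, 0, 0, 0, 0], [20, 0, 0, 0, 0, 0, 0], [20, 0, 0, 0, 0, 0, 0]])

```text
time: 19.6
ee_pos: [0.558, 0.1087, 0.1608]
eef_rot: [0.636, -0.31, -0.636, -0.31]
ft_force: [-0.4, -0.5, 0.5]
width: 0.0794
```

Call:
arm_command(targets=[[20, -5, 0, 0, 0, 0, 0], [20, -20, 0, 0, 0, 0, 0], [20, -50, 0, 0, 0, 0, 0], [20, -90, 0, 0, 0, 0, 0], [20, -120, 0, 0, 0, 0, 0], [20, -130, 0, 0, 0, 0, 0]])

```text
time: 20.2
ee_pos: [0.5592, 0.1088, 0.2958]
eef_rot: [0.637, -0.308, -0.634, -0.311]
ft_force: [0.1, 0.0, 0.7]
width: 0.0802
```

```bash
python3 - <<'E'
from h import *
go(.524,-.1,.29,128)
s=camera('side')
cv2.imwrite('pics/s14.png',cv2.resize(s[130:260,190:330,::-1],None,fx=5,fy=4.6,interpolation=2))
E
```

```text
shift [   5.2  156.5 -142.8] rot [ 0.001 -0.002  0.006] t 20.2 w 0.0802 F [0.1 0.  0.7] ee [0.5592 0.1088 0.2958] j [-0.53  0.17  0.3   1.52 -0.05  1.45  2.  ] jaw 128.04
```

View pics/s14.png

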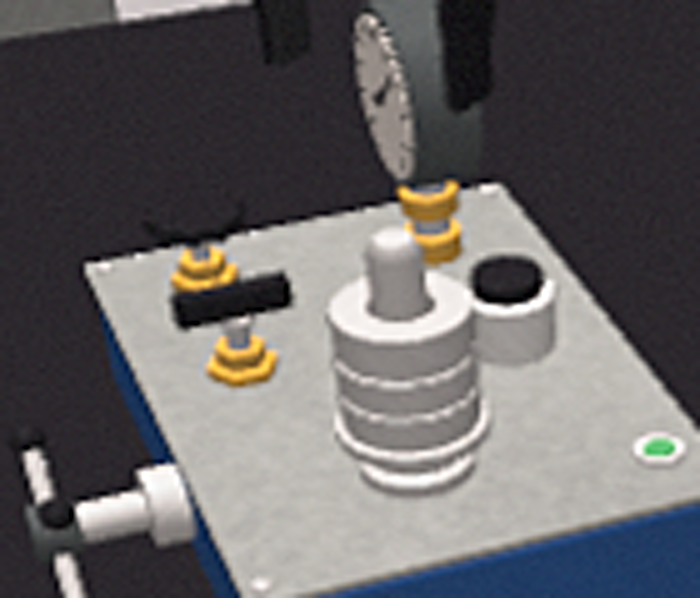

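Call:
arm_command(targets=[[20, 0, 15, -14, 0, 0, 0], [20, 0, 45, -42, 0, 0, 0], [20, 0, 78, -72, 0, 0, 0], [20, 0, 110, -102, 0, 0, 0], [20, 0, 140, -128, 0, 0, 0], [20, 0, 155, -142, 0, 0, 0], [20, 0, 157, -143, 0, 0, 0], [20, 0, 157, -143, 0, 0, 0]])

```text
time: 21.05
ee_pos: [0.5222, -0.1005, 0.2904]
eef_rot: [-0.635, 0.31, 0.636, 0.31]
ft_force: [-0.1, 0.5, -0.8]
width: 0.0803
```

```bash
python3 - <<'E'
from h import *
t=camera('top');cv2.imwrite('pics/t15.png',t[:,:,::-1])
a=cv2.imread('pics/top0.png')[210:345,150:310];b=t[210:345,150:310,::-1]
cv2.imwrite('pics/t15c.png',cv2.resize(np.hstack([a,b]),None,fx=2.5,fy=2.5,interpolation=2))
for im in(a,b):
    g=cv2.cvtColor(np.ascontiguousarray(im),cv2.COLOR_BGR2GRAY)[65:97,55:82]<80
    ys,xs=np.where(g);v=np.cov(np.c_[xs,ys].T);w,e=np.linalg.eigh(v);print(xs.mean(),ys.mean(),np.degrees(np.arctan2(e[0,1],e[1,1]))%180)
print(read_state()["ft_force"],read_state()["joint_vel"].round(3))
E
```

```text
12.731182795698924 17.129032258064516 2.0829319884508313
12.731182795698924 17.129032258064516 2.0829319884508313
[ 0.8286599   0.15705601 -0.34618222] [-0.014  0.005 -0.013 -0.004  0.     0.    -0.   ]
```

View pics/t15c.png

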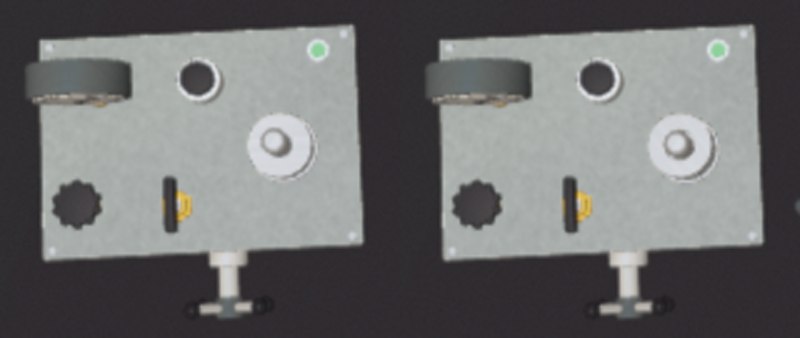

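The bar's position and angle match the start exactly, so the valve is shut, and the weight is centred on the spindle. I'll hand in.

```bash
python3 -c "
from bench import *
print(close_job())"
```

```text
the job is handed in; nothing more can be done
None
```

The job is done and handed in at about 21 s of the 72 s allowed; the hand-in reports no verdict.

**What I did:**
- I turned the release valve to about 0.88 rad. The ram sank about 27 mm at 11–13 mm/s, without being touched, until it stopped moving in the pictures.
- I shut the valve again and felt about 0.46 N m against its stop.
- Only then did I take the large steel ring, the middle one in the tray, and lower it over the spindle. I let go once the wrist force went from −4 to +6 N, which showed it was resting on the stack.

**Last checks:**
- **Valve and deck:** the T-bar's position and angle in the top view are identical to the start. The round isolating valve and the gauge look unchanged there too.
- **Weight:** in the side view the ring lies flat on the stack round the spindle, with the gripper open and well clear.
- **Other parts:** the other two weights looked unmoved in the last view I took of the tray, but I did not measure them again.

**Disagreement:** the two cameras differed by about 2 mm on where the spindle stood. I aimed between the two positions, and the ring went on without any sideways contact force.

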